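# Set the oil-feed dial four clicks up from its stop

### The arm

A 6-joint arm with a two-finger parallel gripper is mounted at the origin on the work surface. World frame = base frame: x ahead of the robot, y to its left, z up, the work surface at z = 0. Lengths are in m, angles in rad, forces in N, time in s.
With the tool pointing down it reaches from about 0.3 to 0.75 m from the base axis. Payload 8.5 kg.
Tool frame: the origin (TCP) lies between the finger pads; the fingertips stand 14 mm ahead of it and the grasp point (between the pads) lies 5 mm behind it (ctrl.finger_overhang is the distance from the TCP to the fingertips, in m); x points along the fingers, z is the direction in which the jaws open and shut, and the axes are right-handed (so a half turn about x gives the same grasp; the last joint's range is limited). The gripper opens to 85 mm and grips with 20 to 120 N. Pads are 22 mm wide; open, the fingers measure 114 mm over their backs; the gripper's body (76 mm by 85 mm) begins 54 mm behind the grasp point. The pads swing forward as they close: fully open they stand 13 mm farther back than shut.
Start: joints at [0.945, 0.381, 1.297, -0, 1.464, -0.215], TCP at [0.22, 0.504, 0.245] pointing down, gripper open.
Joint ranges: [-3.11, 3.11], [-0.89, 2.33], [0.22, 2.48], [-1.42, 4.56], [0.17, 2.85], [-2.88, 2.88]. Speed limits (rad/s): [2.39, 2.39, 3.14, 3.14, 3.14, 3.14].

### API

Orientations are given as [roll, pitch, yaw] about the fixed x, y, z axes, in that order (R = Rz(yaw) Ry(pitch) Rx(roll)).
In Python, from plant import ctrl, eyes, models gives the robot as it stands.
- The arm moves only by the tool carry_out, never from a script. Its argument "commands" is a list of rows, each an object with "delta_pos": the shift along the tool's x, y, z in mm, a list of three; "angular": the turn, a rotation vector about the tool's x, y, z in degrees, a list of three; "fingers": the gripper command: -1 is shut, 1 is fully open, values between are in proportion. A call has 1 to 20 rows; each row is the pose to reach, as a shift and turn from the pose commanded when the call began, along the tool's axes at that moment; what a row does not reach only later rows make up. A row lasts 1/10 s, in which the tool goes at most 50 mm and 8.59 degrees, less where a joint would pass 70% of its speed; a pose out of reach is approached as far as the arm can. A call with a gripper value outside its range is refused whole. The fingers move at their own pace and stop on an object; the grip force is fixed at half the most. Time passes only in rows, so rows that repeat a pose let the fingers close. It gives the time, the measured TCP pose, the force and the opening at its end, in the units of the state.
- ctrl.read_state(): the state, without advancing time (a new reading comes with each control period).
- eyes.read_camera(name): name is "scene" or "top"; returns the picture (400x640x3 uint8, red, green, blue); there is no depth.
- eyes.get_calibration(name): a dict with "K" (3x3 intrinsics, pixels), "k1" (the pictures are not rectified: a ray, as slopes to the right and down, at radius r is drawn at 1 + k1 r^2 times it, then the intrinsics apply), "R" (3x3) and "t" (3): a world point X has camera coordinates R X + t. Camera axes: x right, y down, z forward; pixel columns grow to the right and rows downward; lengths in m; the calibration is good to about 2 mm. A picture is of the moment at which its call begins. get_calibration takes no time and is no camera call.
- ctrl.job_done(): hands the job in, once; it reports no verdict.
Trained networks look in the newest picture that a camera, given by its name, has taken for a name from the list of things; names that differ only in an ending like _2 or _b are one class to them, and where a whole thing is asked for, a point or a joint stands for the part that bears it (a point fixed in the world has none). Each returns a list of dicts, best first, with "conf" (0 to 1); they miss things now and then, are a little off and sometimes report something else, mostly with a low value. They report only what shows in the picture. A call takes as long as a camera call.
- models.look_for(camera, target): "at" ([x, y, z] in m, in the coordinates of the camera as it stood for that picture, good to about 4 mm: the middle of the surface that is visible of it).
- models.cut_out(camera, target): "mask" (400x640 bool, what is visible of it).
The state is a dict: "t": time; "qpos": joint angles; "qvel": joint speeds; "joint_torque": joint torques, N m; "eef_pos": TCP position; "tcp_rot": TCP orientation; "contact_force": force on the tool from outside, world axes, zero at the start; "ft_torque": the same for the moment, N m; "gripper_width": finger opening in m.
Only numpy, scipy, OpenCV 4.12 (cv2) and the standard library are available. Lean on these libraries where they do the work, as an engineer would, in place of code of your own. Each camera call takes 0.05 s, during which the arm holds its last target.

### The job

Set the push-to-turn oil-feed dial on top of the balancing machine's feed unit to its fourth click: holding it pushed down with a light, steady hand, turn it anticlockwise all the way back to its stop, then clockwise four clicks, and let go so that it springs up and locks there. Never lean on the dial with more than about 20 newtons, never force it round while it is up and locked, and leave the loose parts around the unit where they are.

Things in the scene. Friction and masses are not known exactly. Their poses are not given: they have to be found in the camera images.
- unit: Fixed cream feed unit, a block 150 x 140 mm (foot plate 170 x 160 mm), flat top 90 mm above the table. Origin: centre of its underside, on the table; z up; its front, with a round gauge, faces its -x. The dial turns about the unit's own z axis. On its top stands a bright steel collar, 84 mm in diameter, with nine black ticks; the black dial rises out of the collar.
- flange_low (a point): Point on the dial's axis, 137 mm above the table: the lowest that the top face of the dial's flange (round, 68 mm in diameter) can stand with the dial up. On the flange is an upright grip bar, centred on the axis: 52 mm long, 14 mm wide, 24 mm high, with a white line along the pointer half of its top.
- flange_high (a point): Point on the dial's axis, 165 mm above the table: the highest that the flange's top face can stand with the dial up. The collar was clamped by hand anywhere from flange_low to flange_high; no reading tells where: find it by touch or sight. The flange's underside is 14 mm above the collar with the dial up.
- unit_top (a point): Centre of the unit's flat top, under the collar. The dial above is sprung up and locked: up, it does not turn and must not be forced. Pushed down against its spring (yields from 5 N, 0.8 N more per mm) it is free to turn from 6 mm (about 10 N) on; at 10 mm (13 N) it bottoms on solid metal and force then rises steeply. Keep it down while it turns. Let go at a click, it springs up and locks.
- dial (a joint): Angle of the dial in rad, growing clockwise seen from above. 0: rest place at the anticlockwise end stop (stop at -0.035); a click is 0.349, so the fourth is at 1.396; the range ends at the eighth, 2.79. A spring plunger draws it into each click; about 0.18 N m takes it over. At q the bar's pointer half points along the unit's -x turned clockwise by q. It starts at the first to third click.
- wheel: Loose bare aluminium compressor wheel, 54 mm in diameter, 32 mm high, standing beside the unit; not to be moved. Origin: centre of its underside.
- tray: Loose open blue plastic parts tray, 130 x 90 x 35 mm, beside the unit; not to be moved. Origin: centre of its underside.
- wrench: Loose steel spanner, 150 mm long along its x axis, 8 mm thick, lying near the unit; not to be moved. Origin: under its middle.

How it is judged:
By the outcome, as a careful person would: the job done as asked, in the order asked, and still so for the second after the job is handed in, with the robot touching nothing.
It also fails if it takes over 54 s, if anything falls off the work surface, if the arm or the gripper's body presses on something with over 40 N, if the wrist force passes 120 N, or if a joint passes its speed limit or range.

## Working session

There is one attempt and no reset: what is moved stays moved. The work goes in short steps, Python scripts to look and compute and a tool call to move; the robot and the scene stay as the last step left them, time stands still between calls to the robot, and variables do not carry over. Pictures are saved under pics/ and viewed, and the job is handed in when it is done.

Besides the shell and the picture viewer there is one more tool, called as name(argument=value, ...) on one line, values as JSON. carry_out: Moves the arm, as the interface text tells. Its arguments: {"type":"object","properties":{"commands":{"type":"array"}},"required":["commands"]}

```bash
ls; mkdir -p pics; python3 - <<'E'
from plant import ctrl, eyes, models
import cv2, numpy as np
print(ctrl.read_state(), ctrl.finger_overhang)
for n in ("scene","top"):
    im=eyes.read_camera(n); cv2.imwrite(f"pics/{n}0.png",im[:,:,::-1])
    c=eyes.get_calibration(n); print(n,c)
    R=np.array(c["R"]);t=np.array(c["t"])
    for k in ("unit","dial","wheel","tray","wrench"):
        for d in models.look_for(n,k)[:2]:
            print(k,d["conf"],R.T@(np.array(d["at"])-t))
E
```

```text
pics
{'t': 0.0, 'qpos': array([ 9.44713773e-01,  3.81185596e-01,  1.29828587e+00, -2.94492192e-05,
        1.46359133e+00, -2.15267678e-01]), 'qvel': array([-6.70298708e-04,  9.65894067e-04,  3.05071015e-04,  4.65899064e-05,
       -7.29183789e-05, -4.75786207e-04]), 'joint_torque': array([ 3.04942096e-04, -4.48462951e+01, -2.31281447e+01, -1.38794426e-04,
        4.66598067e-03,  4.03353101e-05]), 'eef_pos': array([0.21946856, 0.50400571, 0.24470888]), 'tcp_rot': array([ 2.9462357 ,  1.56932589, -2.17696498]), 'contact_force': array([ 0.65275754, -0.19697259, -0.08006173]), 'ft_torque': array([-0.00386071, -0.00654932,  0.04020157]), 'gripper_width': 0.08547762969793068} 0.014
scene {'K': array([[382.86170672,   0.        , 319.41726839],
       [  0.        , 382.86170672, 199.3934746 ],
       [  0.        ,   0.        ,   1.        ]]), 'k1': 0.01397851614037312, 'R': array([[-0.7599055 ,  0.64994905, -0.01048168],
       [ 0.4947281 ,  0.56781486, -0.65789847],
       [-0.42164883, -0.50512625, -0.75303369]]), 't': array([ 0.37031501, -0.2590318 ,  1.18947547])}
unit 0.84 [ 0.6
[... 200 characters left out ...]
.19175353 0.00564068]
top {'K': array([[437.33716633,   0.        , 321.01718481],
       [  0.        , 437.33716633, 195.29770672],
       [  0.        ,   0.        ,   1.        ]]), 'k1': 0.038264504095296234, 'R': array([[ 0.02527469, -0.99966122, -0.00621613],
       [-0.97958739, -0.02352576, -0.19963737],
       [ 0.1994235 ,  0.01113502, -0.97985013]]), 't': array([0.06965985, 0.56994018, 0.9096652 ])}
unit 0.73 [ 0.54886711 -0.04313007  0.0881175 ]
dial 0.87 [ 0.56865896 -0.06561513  0.16496251]
dial 0.52 [ 0.54885425 -0.04412874  0.08779737]
wheel 0.74 [0.49895533 0.099585   0.00314078]
tray 0.87 [ 0.653724   -0.258037    0.00516393]
wrench 0.95 [0.44547374 0.19397866 0.00098289]
```

View pics/scene0.png

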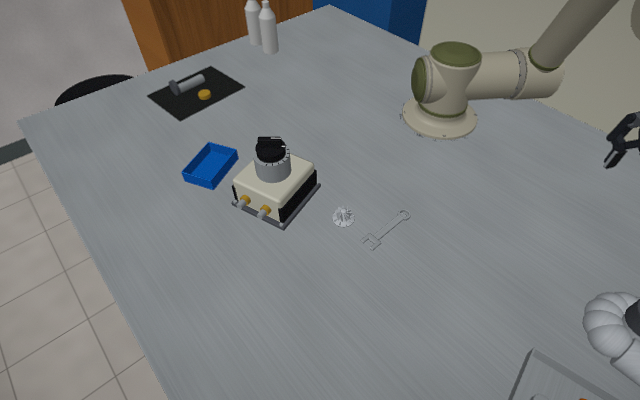

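View pics/top0.png

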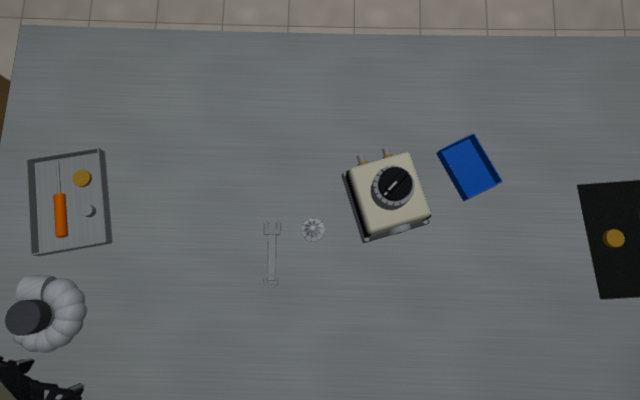

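```bash
python3 - <<'E'
import cv2
a=cv2.imread("pics/top0.png"); cv2.imwrite("pics/top0c.png",cv2.resize(a[130:330,250:450],None,fx=3,fy=3,interpolation=cv2.INTER_CUBIC))
a=cv2.imread("pics/scene0.png"); cv2.imwrite("pics/scene0c.png",cv2.resize(a[90:240,200:400],None,fx=4,fy=4,interpolation=cv2.INTER_CUBIC))
E
```

```text
(no output)
```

View pics/top0c.png

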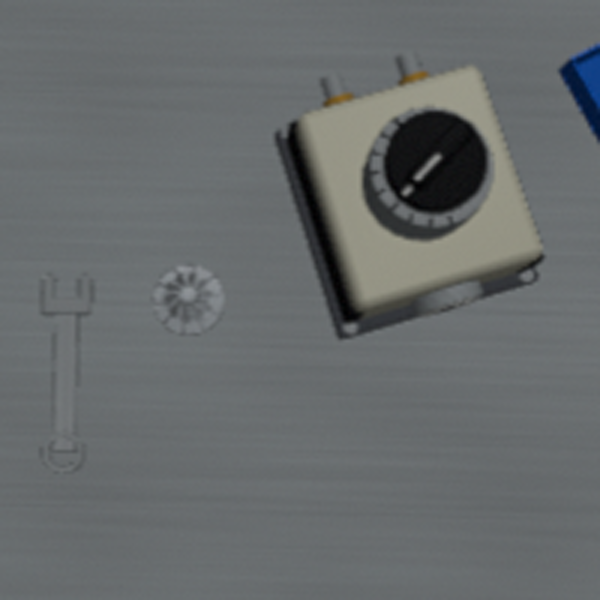

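View pics/scene0c.png

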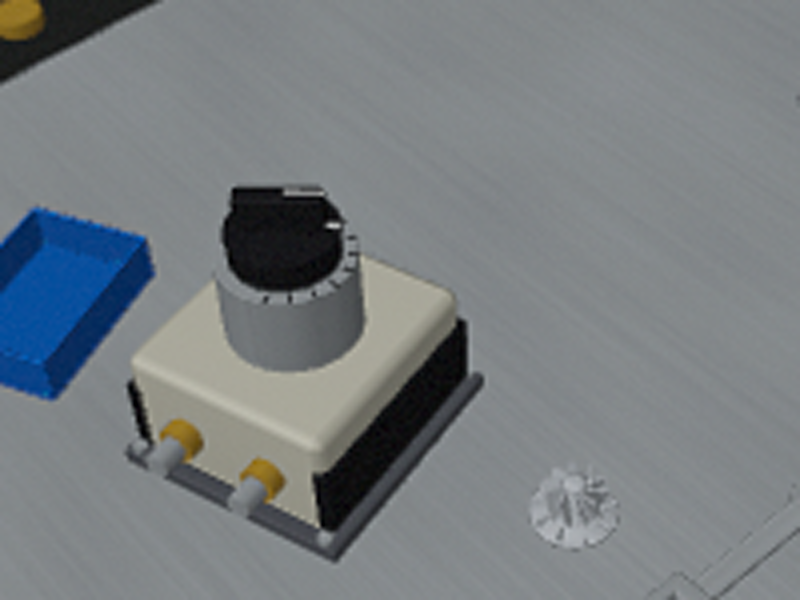

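```bash
cat > h.py <<'E'
import numpy as np, cv2
from plant import ctrl, eyes, models
def proj(n,P):
    c=eyes.get_calibration(n);P=np.atleast_2d(P)
    X=P@np.array(c["R"]).T+np.array(c["t"]); s=X[:,:2]/X[:,2:]
    s=s*(1+c["k1"]*(s**2).sum(1,keepdims=True)); K=c["K"]
    return s*[K[0,0],K[1,1]]+[K[0,2],K[1,2]]
def model(p):
    x,y,w,h,q=p; c,s=np.cos(w),np.sin(w)
    T=lambda a:np.array(a,float)@np.array([[c,s,0],[-s,c,0],[0,0,1]])+[x,y,0]
    th=np.linspace(0,2*np.pi,60)
    circ=lambda r,z:T(np.c_[r*np.cos(th),r*np.sin(th),0*th+z])
    a=np.pi-q; u=np.array([np.cos(a),np.sin(a)]);v=np.array([-u[1],u[0]])
    bar=T([list(i*26*1e-3*u+j*7e-3*v)+[h+.024] for i,j in((1,1),(1,-1),(-1,-1),(-1,1),(1,1))])
    sq=lambda a,b,z:T([[i*a/2,j*b/2,z] for i,j in((1,1),(1,-1),(-1,-1),(-1,1),(1,1))])
    return dict(flange=circ(.034,h),ctop=circ(.042,h-.022),cbot=circ(.042,.09),bar=bar,top=sq(.15,.14,.09),foot=sq(.17,.16,.006))
def overlay(p,files,box={"top":(250,130,450,280),"scene":(200,90,400,240)}):
    out=[]
    for n in("top","scene"):
        a=cv2.imread(files[n]); x0,y0,x1,y1=box[n]; a=cv2.resize(a[y0:y1,x0:x1],None,fx=4,fy=4,interpolation=cv2.INTER_CUBIC)
        if p is not None:
          for k,P in model(p).items():
            u=(proj(n,P)-[x0,y0]+.5)*4-.5
            cv2.polylines(a,[np.int32(u*16)],False,{"flange":(0,0,255),"bar":(0,255,255),"ctop":(255,0,0),"cbot":(255,0,255),"top":(0,200,0),"foot":(200,200,0)}[k],1,cv2.LINE_AA,4)
        out.append(a)
    return out
E
python3 - <<'E'
from h import *
for n in("top","scene"):
    a=eyes.read_camera(n); cv2.imwrite(f"pics/{n}1.png",a[:,:,::-1])
    m=models.cut_out(n,"dial"); 
    for d in m[:2]:
        c=max(cv2.findContours(d["mask"].astype(np.uint8),0,1)[0],key=len); print(n,d["conf"],cv2.boundingRect(c),cv2.fitEllipse(c))
    m=models.cut_out(n,"unit")
    for d in m[:1]:
        c=max(cv2.findContours(d["mask"].astype(np.uint8),0,1)[0],key=len); print(n,d["conf"],cv2.boundingRect(c),cv2.minAreaRect(c))
p=(.57,-.062,.25,.15,1.047)
for n,a in zip("ts",overlay(p,dict(top="pics/top1.png",scene="pics/scene1.png"))): cv2.imwrite(f"pics/ov1{n}.png",a)
E
```

```text
top 0.56 (378, 167, 35, 35) ((395.0118408203125, 183.763916015625), (33.33168411254883, 34.4946403503418), 58.231868743896484)
top 0.66 (342, 147, 89, 96) ((385.32135009765625, 192.25808715820312), (86.52032470703125, 74.63240051269531), 71.99584197998047)
scene 0.58 (255, 137, 32, 26) ((270.2908935546875, 148.97470092773438), (26.633136749267578, 31.63785743713379), 99.4911117553711)
scene 0.98 (233, 154, 87, 75) ((274.47540283203125, 185.22950744628906), (71.444580078125, 81.17538452148438), 39.80556869506836)
```

View pics/ov1t.png

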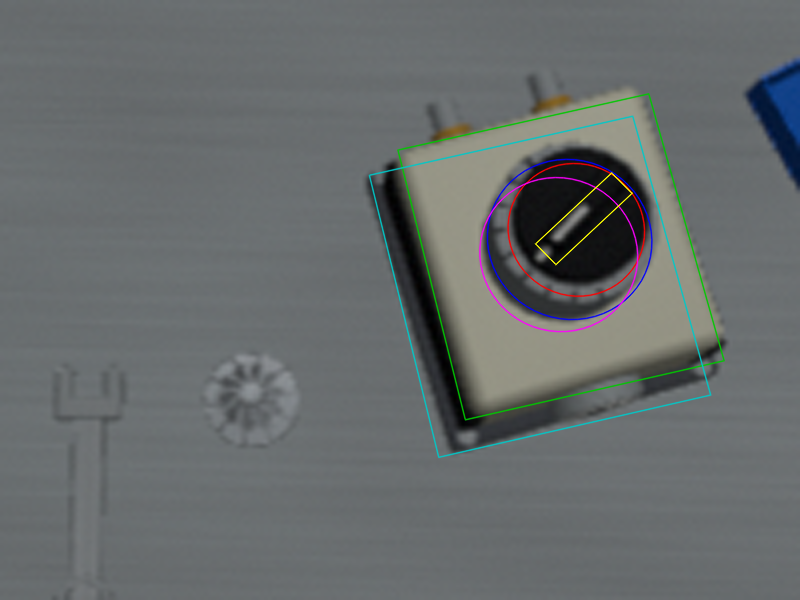

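View pics/ov1s.png

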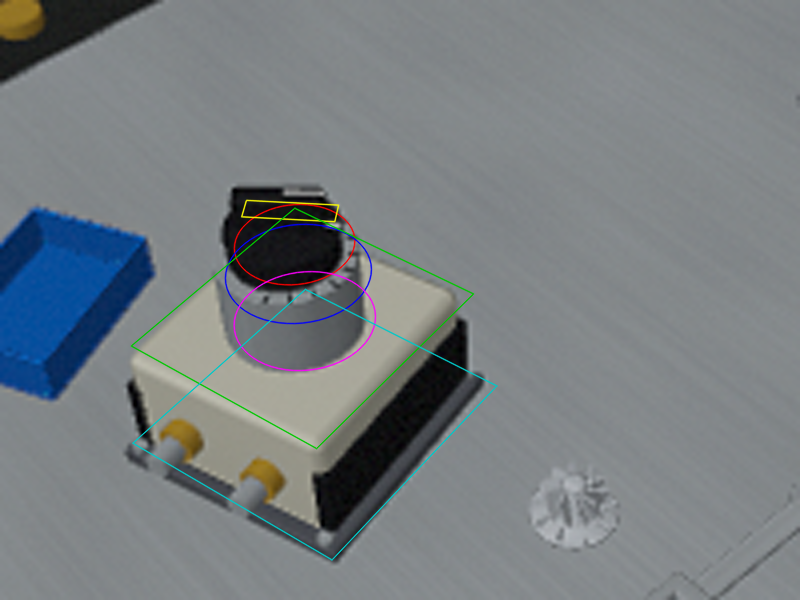

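```bash
cat > fit.py <<'E'
from h import *
from scipy.optimize import least_squares
px=lambda n,u:(np.array(u)+.5)/4-.5+np.array({"top":(250,130),"scene":(200,90)}[n])
def res(p,full=False):
    x,y,w,h,q,fz,dx,dy,ex,ey=p; r=[]
    off={"top":np.array([dx,dy]),"scene":np.array([ex,ey])}
    M=model(p[:5]); c,s=np.cos(w),np.sin(w)
    loc=lambda a:np.array([x+c*a[0]-s*a[1],y+s*a[0]+c*a[1],a[2]])
    def pt(n,P,u,wt=1): r.append((proj(n,P)[0]+off[n]-px(n,u))*wt)
    def ext(n,k,i,f,v,wt=1):
        u=proj(n,M[k])[:,i]; e=(u.min() if f=="min" else u.max())+off[n][i]
        t=[0,0];t[i]=v; r.append(np.array([(e-px(n,t)[i])*wt]))
    for f,a,b in(("min",512,147),("max",649,283)): ext("top","flange",0,f,a);ext("top","flange",1,f,b)
    ext("top","ctop",1,"max",320,0) # placeholder weight
    pt("top",loc((-.085,.08,fz)),(453,452)); pt("top",loc((.085,.08,fz)),(366,178))
    pt("scene",loc((.085,.08,fz)),(336,560)); pt("scene",loc((-.085,.08,fz)),(486,378)); pt("scene",loc((.085,-.08,fz)),(125,452))
    ext("scene","flange",0,"min",222);ext("scene","flange",0,"max",344);ext("scene","flange",1,"max",286)
    ext("scene","cbot",0,"min",228,.5);ext("scene","cbot",0,"max",364);ext("scene","cbot",1,"max",371)
    ext("scene","bar",0,"min",231);ext("scene","bar",0,"max",329)
    ext("scene","bar",1,"min",186)
    pt("top",(proj and (M["bar"][0]+M["bar"][1])/2),(547,250),0.0)
    rr=np.concatenate(r)
    if full: return rr
    return np.concatenate([rr,np.array([dx,dy,ex,ey])*.5,[(fz-.004)*100]])
s=least_squares(res,[.57,-.062,.25,.155,1.047,.004,0,0,0,0],loss="soft_l1")
print(np.round(s.x,4)); print(np.round(res(s.x,True),1))
for n,a in zip("ts",overlay(s.x[:5],dict(top="pics/top1.png",scene="pics/scene1.png"))): cv2.imwrite(f"pics/ov2{n}.png",a)
E
python3 fit.py
```

```text
Traceback (most recent call last):
  File "fit.py", line 25, in <module>
    s=least_squares(res,[.57,-.062,.25,.155,1.047,.004,0,0,0,0],loss="soft_l1")
  File "fit.py", line 16, in res
    pt("scene",loc((.085,.08,fz)),(336,560)); pt("scene",loc((-.085,.08,fz)),(486,378)); pt("scene",loc((.085,-.08,fz)),(125,452))
                                                                                         ~~^^^^^^^^^^^^^^^^^^^^^^^^^^^^^^^^^^^^^^^
  File "fit.py", line 9, in pt
    def pt(n,P,u,wt=1): r.append((proj(n,P)[0]+off[n]-px(n,u))*wt)
                                  ~~~~^^^^^
  File "h.py", line 4, in proj
    c=eyes.get_calibration(n);P=np.atleast_2d(P)
ValueError: time passes only in moves, steps and waits
```

```bash
python3 - <<'E'
import cv2,numpy as np
a=cv2.imread("pics/ov2t.png")[60:480,340:760];b=cv2.imread("pics/ov2s.png")[160:580,100:480]
cv2.imwrite("pics/ov2.png",np.hstack([a,b]))
E
```

```text
[ WARN:0@0.026] global loadsave.cpp:275 findDecoder imread_('pics/ov2t.png'): can't open/read file: check file path/integrity
Traceback (most recent call last):
TypeError: 'NoneType' object is not subscriptable
```

Cache the calibration.

```bash
python3 - <<'E'
from plant import eyes; import pickle
pickle.dump({n:eyes.get_calibration(n) for n in("top","scene")},open("cal.pkl","wb"))
s=open("h.py").read().replace("c=eyes.get_calibration(n);P","c=CAL[n];P").replace("def proj","import pickle\nCAL=pickle.load(open('cal.pkl','rb'))\ndef proj",1)
open("h.py","w").write(s)
E
python3 fit.py && python3 - <<'E'
import cv2,numpy as np
a=cv2.imread("pics/ov2t.png")[60:480,340:760];b=cv2.imread("pics/ov2s.png")[160:580,100:480]
cv2.imwrite("pics/ov2.png",np.hstack([a,b]))
E
```

```text
[ 0.5763 -0.0639  0.317   0.1525  1.4676  0.0055 -0.0032 -0.0149  0.2826
 -0.5499]
[ 0.   0.7 -0.1 -0.2 -0.   0.2  0.1 -0.2 -0.6 -0.1 -0.1 -0.2  0.1 -0.1
  0.4  0.3  0.  -0.9 -0.5  0.4  0.1  0.3 -0.6  0.5 -0.  -0. ]
```

View pics/ov2.png

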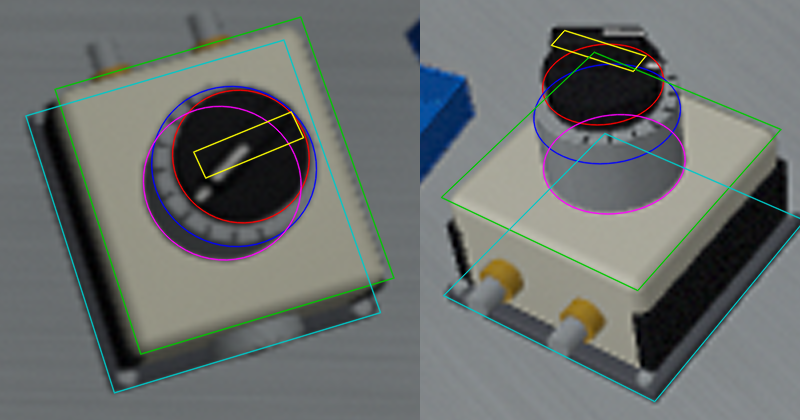

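```bash
python3 - <<'E'
s=open("fit.py").read()
s=s.replace('ext("scene","flange",1,"max",286)','ext("scene","flange",1,"max",286,0)')
s=s.replace('    pt("top",(proj and (M["bar"][0]+M["bar"][1])/2),(547,250),0.0)','''    A=(M["bar"][0]+M["bar"][1])/2;B=(M["bar"][2]+M["bar"][3])/2;C=(A+B)/2
    a,b=proj("top",np.array([A,C]))+off["top"]; d=(a-b)/np.linalg.norm(a-b)
    for u in((553,243),(588,207)):
        e=px("top",u)-b; r.append(np.array([d[0]*e[1]-d[1]*e[0]])*1.5)
''')
open("fit.py","w").write(s)
E
python3 fit.py && python3 - <<'E'
import cv2,numpy as np
a=cv2.imread("pics/ov2t.png")[60:480,340:760];b=cv2.imread("pics/ov2s.png")[160:580,100:480]
cv2.imwrite("pics/ov3.png",np.hstack([a,b]))
E
```

```text
[ 0.5743 -0.0634  0.3125  0.1608  1.0494  0.0053  0.0389 -0.2486 -0.256
 -0.4285]
[ 0.3  0.3  0.6 -0.2 -0.  -0.2  0.7 -0.2 -0.2 -0.1 -0.2  0.1  0.1  0.1
  0.1  0.1  0.1 -0.  -0.3  0.7 -0.1 -0.3 -0.4  0.2 -0.1 -0.3]
```

View pics/ov3.png

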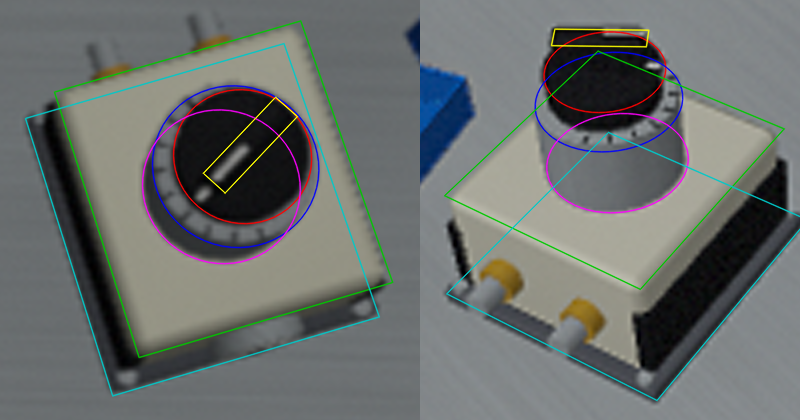

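```bash
cat >> h.py <<'E'
from scipy.spatial.transform import Rotation as Ro
AX=np.array([.5743,-.0634]); YAW=.3125
def tgt(pos,jawang):
    # tool x down, z = jaw direction
    x=np.array([0,0,-1.]); z=np.array([np.cos(jawang),np.sin(jawang),0]); y=np.cross(z,x)
    return Ro.from_matrix(np.c_[x,y,z]), np.array(pos)
def cmd(Rt,pt,Rc=None,pc=None):
    if Rc is None:
        s=ctrl.read_state(); Rc=Ro.from_euler("xyz",s["tcp_rot"]); pc=s["eef_pos"]
    return np.round(Rc.inv().apply(pt-pc)*1000,1), np.round((Rc.inv()*Rt).as_rotvec(degrees=True),1)
def show():
    s=ctrl.read_state(); R=Ro.from_euler("xyz",s["tcp_rot"]).as_matrix()
    print("t",round(s["t"],2),"pos",s["eef_pos"].round(4),"jaw",round(np.degrees(np.arctan2(R[1,2],R[0,2])),2),"down",R[:,0].round(4),"F",s["contact_force"].round(2),"M",s["ft_torque"].round(3),"w",round(s["gripper_width"],4),"q",s["qpos"].round(3))
E
python3 - <<'E'
from h import *
show()
for a in (.836,.836-np.pi): print(a,cmd(*tgt([.5743,-.0634,.24],a)))
E
```

```text
t 0.9 pos [0.2196 0.5042 0.2453] jaw 66.46 down [ 0.e+00  1.e-04 -1.e+00] F [-0.14  0.32  0.19] M [-0.045  0.026 -0.024] w 0.0853 q [ 0.945  0.381  1.297  0.     1.464 -0.215]
0.836 (array([   5.3, -551.8, -378.8]), array([18.6,  0. , -0. ]))
-2.3055926535897933 (array([   5.3, -551.8, -378.8]), array([-161.4,    0. ,    0. ]))
```

carry_out(commands=[{"delta_pos": [5.3, -551.8, -378.8], "angular": [18.6, 0, 0], "fingers": 0}, {"delta_pos": [5.3, -551.8, -378.8], "angular": [18.6, 0, 0], "fingers": 0}, {"delta_pos": [5.3, -551.8, -378.8], "angular": [18.6, 0, 0], "fingers": 0}, {"delta_pos": [5.3, -551.8, -378.8], "angular": [18.6, 0, 0], "fingers": 0}, {"delta_pos": [5.3, -551.8, -378.8], "angular": [18.6, 0, 0], "fingers": 0}, {"delta_pos": [5.3, -551.8, -378.8], "angular": [18.6, 0, 0], "fingers": 0}, {"delta_pos": [5.3, -551.8, -378.8], "angular": [18.6, 0, 0], "fingers": 0}, {"delta_pos": [5.3, -551.8, -378.8], "angular": [18.6, 0, 0], "fingers": 0}, {"delta_pos": [5.3, -551.8, -378.8], "angular": [18.6, 0, 0], "fingers": 0}, {"delta_pos": [5.3, -551.8, -378.8], "angular": [18.6, 0, 0], "fingers": 0}, {"delta_pos": [5.3, -551.8, -378.8], "angular": [18.6, 0, 0], "fingers": 0}, {"delta_pos": [5.3, -551.8, -378.8], "angular": [18.6, 0, 0], "fingers": 0}, {"delta_pos": [5.3, -551.8, -378.8], "angular": [18.6, 0, 0], "fingers": 0}, {"delta_pos": [5.3, -551.8, -378.8], "angular": [18.6, 0, 0], "fingers": 0}, {"delta_pos": [5.3, -551.8, -378.8], "angular": [18.6, 0, 0], "fingers": 0}, {"delta_pos": [5.3, -551.8, -378.8], "angular": [18.6, 0, 0], "fingers": 0}, {"delta_pos": [5.3, -551.8, -378.8], "angular": [18.6, 0, 0], "fingers": 0}, {"delta_pos": [5.3, -551.8, -378.8], "angular": [18.6, 0, 0], "fingers": 0}])

```text
t: 2.7
eef_pos: [0.5738, -0.0622, 0.2404]
tcp_rot: [-0.845, 1.57, -0.008]
contact_force: [0.5, 0.1, -0.1]
gripper_width: 0.0428
```

```bash
python3 - <<'E'
from h import *
show()
for n in("top","scene"): cv2.imwrite(f"pics/{n}4.png",eyes.read_camera(n)[:,:,::-1])
t,s=overlay((.5743,-.0634,.3125,.1608,1.047),dict(top="pics/top4.png",scene="pics/scene4.png"))
cv2.imwrite("pics/ov4.png",np.hstack([t[:500,340:760],s[:500,50:430]]))
print(cmd(*tgt([.5743,-.0634,.18],.836)))
E
```

```text
t 2.7 pos [ 0.5738 -0.0622  0.2404] jaw 47.95 down [ 3.e-04 -0.e+00 -1.e+00] F [ 0.51  0.12 -0.1 ] M [ 0.023  0.006 -0.03 ] w 0.0428 q [-0.313  0.432  1.228  0.     1.481 -1.15 ]
(array([60.4, -0.8, -0.4]), array([0., 0., 0.]))
```

View pics/ov4.png

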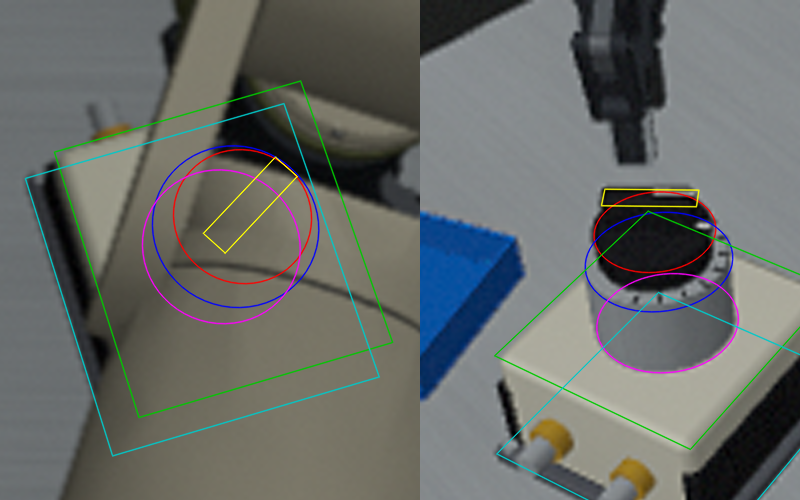

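```bash
python3 - <<'E'
from h import *
for z in(.226,.230,.234): print(proj("scene",[.5738,-.0622,z]))
d=np.array([np.cos(.836),np.sin(.836),0])*.0214
for k in(-1,1):print(proj("scene",np.array([.5738,-.0622,.23])+k*d))
a=cv2.imread("pics/scene4.png")[60:160,220:320]; cv2.imwrite("pics/z4.png",cv2.resize(a,None,fx=6,fy=6,interpolation=cv2.INTER_CUBIC))
E
```

```text
[[268.00691634 123.98905663]]
[[267.79353794 122.45388637]]
[[267.57852389 120.90708371]]
[[268.94763545 116.23601766]]
[[266.59819936 128.89111015]]
```

View pics/z4.png

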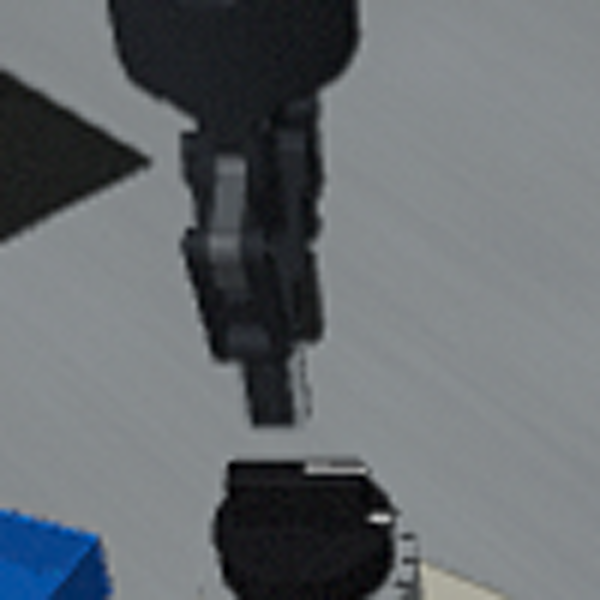

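carry_out(commands=[{"delta_pos": [15, 0, 0], "angular": [0, 0, 0], "fingers": -0.34}, {"delta_pos": [30, 0, 0], "angular": [0, 0, 0], "fingers": -0.34}, {"delta_pos": [40, 0, 0], "angular": [0, 0, 0], "fingers": -0.34}, {"delta_pos": [45, 0, 0], "angular": [0, 0, 0], "fingers": -0.34}, {"delta_pos": [50, 0, 0], "angular": [0, 0, 0], "fingers": -0.34}, {"delta_pos": [53, 0, 0], "angular": [0, 0, 0], "fingers": -0.34}, {"delta_pos": [53, 0, 0], "angular": [0, 0, 0], "fingers": -0.34}])

```text
t: 3.5
eef_pos: [0.5742, -0.0634, 0.187]
tcp_rot: [2.033, 1.571, 2.868]
contact_force: [1.2, 0.3, -0.4]
gripper_width: 0.0285
```

```bash
python3 - <<'E'
from h import *
show()
a=eyes.read_camera("scene")[90:190,220:320,::-1]; cv2.imwrite("pics/z5.png",cv2.resize(a,None,fx=6,fy=6,interpolation=cv2.INTER_CUBIC))
E
```

```text
t 3.5 pos [ 0.5742 -0.0634  0.187 ] jaw 47.86 down [-1.e-04  0.e+00 -1.e+00] F [ 1.2   0.34 -0.42] M [-0.002  0.032  0.019] w 0.0285 q [-0.315  0.475  1.316 -0.     1.351 -1.15 ]
```

View pics/z5.png

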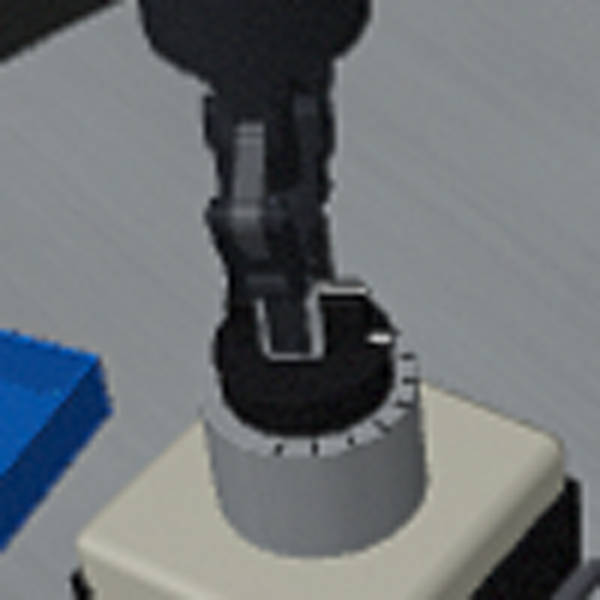

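carry_out(commands=[{"delta_pos": [2, 0, 0], "angular": [0, 0, 0], "fingers": -0.34}, {"delta_pos": [4, 0, 0], "angular": [0, 0, 0], "fingers": -0.34}, {"delta_pos": [6, 0, 0], "angular": [0, 0, 0], "fingers": -0.34}, {"delta_pos": [7, 0, 0], "angular": [0, 0, 0], "fingers": -0.34}, {"delta_pos": [7, 0, 0], "angular": [0, 0, 0], "fingers": -0.34}])

```text
t: 4.05
eef_pos: [0.5742, -0.0634, 0.1798]
tcp_rot: [1.985, 1.57, 2.821]
contact_force: [-0.8, -0.1, -0.2]
gripper_width: 0.028
```

```bash
python3 -c "
from h import *
show()"
```

```text
t 4.05 pos [ 0.5742 -0.0634  0.1798] jaw 47.86 down [-3.e-04  1.e-04 -1.e+00] F [-0.81 -0.08 -0.2 ] M [-0.03   0.053  0.082] w 0.028 q [-0.315  0.482  1.326  0.     1.334 -1.15 ]
```

carry_out(commands=[{"delta_pos": [1, 0, 0], "angular": [0, 0, 0], "fingers": -0.34}, {"delta_pos": [2, 0, 0], "angular": [0, 0, 0], "fingers": -0.34}, {"delta_pos": [2, 0, 0], "angular": [0, 0, 0], "fingers": -0.34}])

```text
t: 4.35
eef_pos: [0.5743, -0.0634, 0.1785]
tcp_rot: [-1.235, 1.57, -0.4]
contact_force: [-0.7, 0.9, 2.6]
gripper_width: 0.0284
```

carry_out(commands=[{"delta_pos": [0.5, 0, 0], "angular": [0, 0, 0], "fingers": -0.34}, {"delta_pos": [1, 0, 0], "angular": [0, 0, 0], "fingers": -0.34}, {"delta_pos": [1, 0, 0], "angular": [0, 0, 0], "fingers": -0.34}])

```text
t: 4.65
eef_pos: [0.5743, -0.0634, 0.1775]
tcp_rot: [-1.214, 1.57, -0.378]
contact_force: [-1.0, 0.6, 5.8]
gripper_width: 0.0282
```

carry_out(commands=[{"delta_pos": [0.5, 0, 0], "angular": [0, 0, 0], "fingers": -0.34}, {"delta_pos": [1, 0, 0], "angular": [0, 0, 0], "fingers": -0.34}, {"delta_pos": [1, 0, 0], "angular": [0, 0, 0], "fingers": -0.34}])

```text
t: 4.95
eef_pos: [0.5743, -0.0635, 0.1767]
tcp_rot: [-1.263, 1.57, -0.428]
contact_force: [-2.5, 0.5, 6.8]
gripper_width: 0.0279
```

carry_out(commands=[{"delta_pos": [-1.5, 0, 0], "angular": [0, 0, 0], "fingers": -0.34}, {"delta_pos": [-2, 0, 0], "angular": [0, 0, 0], "fingers": -0.5}, {"delta_pos": [-2, 0, 0], "angular": [0, 0, 0], "fingers": -0.6}, {"delta_pos": [-2, 0, 0], "angular": [0, 0, 0], "fingers": -0.65}, {"delta_pos": [-2, 0, 0], "angular": [0, 0, 0], "fingers": -0.7}, {"delta_pos": [-2, 0, 0], "angular": [0, 0, 0], "fingers": -0.8}, {"delta_pos": [-2, 0, 0], "angular": [0, 0, 0], "fingers": -1}, {"delta_pos": [-2, 0, 0], "angular": [0, 0, 0], "fingers": -1}, {"delta_pos": [-2, 0, 0], "angular": [0, 0, 0], "fingers": -1}])

```text
t: 5.85
eef_pos: [0.5746, -0.0636, 0.1787]
tcp_rot: [-1.247, 1.569, -0.412]
contact_force: [-1.1, 0.0, 5.8]
gripper_width: 0.0132
```

```bash
python3 -c "
from h import *
show()"
```

```text
t 5.85 pos [ 0.5746 -0.0636  0.1787] jaw 47.86 down [ 1.6e-03 -7.0e-04 -1.0e+00] F [-1.06  0.04  5.81] M [-0.097  0.151 -0.032] w 0.0132 q [-0.315  0.483  1.328 -0.     1.329 -1.15 ]
```

carry_out(commands=[{"delta_pos": [1, 0, 0], "angular": [0, 0, 0], "fingers": -1}, {"delta_pos": [2, 0, 0], "angular": [0, 0, 0], "fingers": -1}, {"delta_pos": [3, 0, 0], "angular": [0, 0, 0], "fingers": -1}, {"delta_pos": [4, 0, 0], "angular": [0, 0, 0], "fingers": -1}, {"delta_pos": [5, 0, 0], "angular": [0, 0, 0], "fingers": -1}, {"delta_pos": [5, 0, 0], "angular": [0, 0, 0], "fingers": -1}, {"delta_pos": [5, 0, 0], "angular": [0, 0, 0], "fingers": -1}])

```text
t: 6.55
eef_pos: [0.5746, -0.0636, 0.1742]
tcp_rot: [-1.251, 1.569, -0.416]
contact_force: [-0.9, -0.4, 8.9]
gripper_width: 0.0127
```

```bash
python3 -c "
from h import *
show()"
```

```text
t 6.55 pos [ 0.5746 -0.0636  0.1742] jaw 47.87 down [ 2.1e-03 -9.0e-04 -1.0e+00] F [-0.91 -0.43  8.88] M [0.02  0.343 0.015] w 0.0127 q [-0.315  0.487  1.335 -0.     1.317 -1.15 ]
```

carry_out(commands=[{"delta_pos": [1, 0, 0], "angular": [0, 0, 0], "fingers": -1}, {"delta_pos": [2, 0, 0], "angular": [0, 0, 0], "fingers": -1}, {"delta_pos": [3, 0, 0], "angular": [0, 0, 0], "fingers": -1}, {"delta_pos": [3, 0, 0], "angular": [0, 0, 0], "fingers": -1}, {"delta_pos": [3, 0, 0], "angular": [0, 0, 0], "fingers": -1}])

```text
t: 7.05
eef_pos: [0.5746, -0.0636, 0.1715]
tcp_rot: [-1.266, 1.568, -0.431]
contact_force: [-2.9, -0.9, 11.0]
gripper_width: 0.0126
```

```bash
python3 -c "
from h import *
show(); show()"
```

```text
t 7.05 pos [ 0.5746 -0.0636  0.1715] jaw 47.87 down [ 0.0022 -0.001  -1.    ] F [-2.95 -0.88 10.96] M [0.068 0.459 0.025] w 0.0126 q [-0.315  0.49   1.339 -0.     1.31  -1.15 ]
t 7.05 pos [ 0.5746 -0.0636  0.1715] jaw 47.87 down [ 0.0022 -0.001  -1.    ] F [-2.95 -0.88 10.96] M [0.068 0.459 0.025] w 0.0126 q [-0.315  0.49   1.339 -0.     1.31  -1.15 ]
```

carry_out(commands=[{"delta_pos": [0, 0, 0], "angular": [-1, 0, 0], "fingers": -1}, {"delta_pos": [0, 0, 0], "angular": [-2, 0, 0], "fingers": -1}, {"delta_pos": [0, 0, 0], "angular": [-3, 0, 0], "fingers": -1}, {"delta_pos": [0, 0, 0], "angular": [-4, 0, 0], "fingers": -1}])

```text
t: 7.45
eef_pos: [0.5746, -0.0636, 0.1715]
tcp_rot: [-1.28, 1.568, -0.374]
contact_force: [-2.4, -0.6, 11.8]
gripper_width: 0.0129
```

```bash
python3 -c "
from h import *
show()"
```

```text
t 7.45 pos [ 0.5746 -0.0636  0.1715] jaw 51.87 down [ 2.3e-03 -9.0e-04 -1.0e+00] F [-2.35 -0.6  11.83] M [-0.028  0.531 -0.127] w 0.0129 q [-0.315  0.49   1.339 -0.     1.31  -1.22 ]
```

carry_out(commands=[{"delta_pos": [0, 0, 0], "angular": [-1, 0, 0], "fingers": -1}, {"delta_pos": [0, 0, 0], "angular": [-2, 0, 0], "fingers": -1}, {"delta_pos": [0, 0, 0], "angular": [-3, 0, 0], "fingers": -1}])

```text
t: 7.75
eef_pos: [0.5746, -0.0636, 0.1715]
tcp_rot: [-1.364, 1.568, -0.405]
contact_force: [-2.6, -0.3, 11.2]
gripper_width: 0.013
```

```bash
python3 -c "
from h import *
show()
a=eyes.read_camera('scene')[90:190,220:320,::-1]; cv2.imwrite('pics/z6.png',cv2.resize(a,None,fx=6,fy=6,interpolation=cv2.INTER_CUBIC))"
```

```text
t 7.75 pos [ 0.5746 -0.0636  0.1715] jaw 54.89 down [ 0.0023 -0.001  -1.    ] F [-2.58 -0.32 11.17] M [-0.046  0.541 -0.119] w 0.013 q [-0.315  0.49   1.339 -0.     1.31  -1.273]
```

View pics/z6.png

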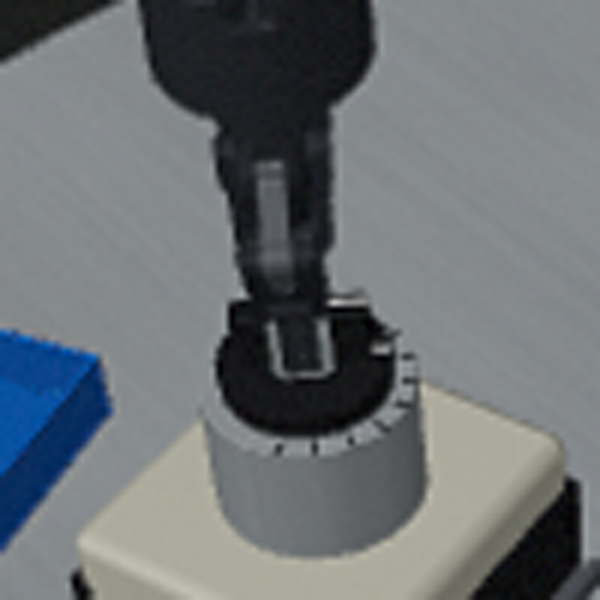

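carry_out(commands=[{"delta_pos": [0, 0, 0], "angular": [-1.5, 0, 0], "fingers": -1}, {"delta_pos": [0, 0, 0], "angular": [-3, 0, 0], "fingers": -1}, {"delta_pos": [0, 0, 0], "angular": [-4.5, 0, 0], "fingers": -1}, {"delta_pos": [0, 0, 0], "angular": [-6, 0, 0], "fingers": -1}, {"delta_pos": [0, 0, 0], "angular": [-7, 0, 0], "fingers": -1}])

```text
t: 8.3
eef_pos: [0.5746, -0.0636, 0.1715]
tcp_rot: [-1.508, 1.568, -0.427]
contact_force: [-2.1, -0.3, 11.8]
gripper_width: 0.013
```

```bash
python3 -c "
from h import *
show()"
```

```text
t 8.3 pos [ 0.5746 -0.0636  0.1715] jaw 61.92 down [ 0.0023 -0.001  -1.    ] F [-2.07 -0.34 11.76] M [0.054 0.515 0.025] w 0.013 q [-0.315  0.49   1.339 -0.     1.31  -1.395]
```

carry_out(commands=[{"delta_pos": [0, 0, 0], "angular": [-2, 0, 0], "fingers": -1}, {"delta_pos": [0, 0, 0], "angular": [-4, 0, 0], "fingers": -1}, {"delta_pos": [0, 0, 0], "angular": [-6, 0, 0], "fingers": -1}, {"delta_pos": [0, 0, 0], "angular": [-8, 0, 0], "fingers": -1}, {"delta_pos": [0, 0, 0], "angular": [-10, 0, 0], "fingers": -1}, {"delta_pos": [0, 0, 0], "angular": [-12, 0, 0], "fingers": -1}, {"delta_pos": [0, 0, 0], "angular": [-14, 0, 0], "fingers": -1}, {"delta_pos": [0, 0, 0], "angular": [-16, 0, 0], "fingers": -1}])

```text
t: 9.1
eef_pos: [0.5746, -0.0636, 0.1715]
tcp_rot: [-1.771, 1.568, -0.411]
contact_force: [-2.6, 0.4, 11.1]
gripper_width: 0.0128
```

```bash
python3 -c "
from h import *
show()"
```

```text
t 9.1 pos [ 0.5746 -0.0636  0.1715] jaw 77.94 down [ 0.0022 -0.001  -1.    ] F [-2.65  0.39 11.13] M [ 0.03   0.511 -0.079] w 0.0128 q [-0.315  0.49   1.339 -0.     1.31  -1.675]
```

carry_out(commands=[{"delta_pos": [0, 0, 0], "angular": [-2, 0, 0], "fingers": -1}, {"delta_pos": [0, 0, 0], "angular": [-4, 0, 0], "fingers": -1}, {"delta_pos": [0, 0, 0], "angular": [-6, 0, 0], "fingers": -1}, {"delta_pos": [0, 0, 0], "angular": [-8, 0, 0], "fingers": -1}, {"delta_pos": [0, 0, 0], "angular": [-10, 0, 0], "fingers": -1}, {"delta_pos": [0, 0, 0], "angular": [-12, 0, 0], "fingers": -1}, {"delta_pos": [0, 0, 0], "angular": [-14, 0, 0], "fingers": -1}, {"delta_pos": [0, 0, 0], "angular": [-16, 0, 0], "fingers": -1}, {"delta_pos": [0, 0, 0], "angular": [-18, 0, 0], "fingers": -1}, {"delta_pos": [0, 0, 0], "angular": [-20, 0, 0], "fingers": -1}, {"delta_pos": [0, 0, 0], "angular": [-22, 0, 0], "fingers": -1}, {"delta_pos": [0, 0, 0], "angular": [-24, 0, 0], "fingers": -1}])

```text
t: 10.3
eef_pos: [0.5746, -0.0636, 0.1715]
tcp_rot: [-2.218, 1.568, -0.439]
contact_force: [-2.7, 0.5, 11.2]
gripper_width: 0.0125
```

```bash
python3 -c "
from h import *
show()"
```

```text
t 10.3 pos [ 0.5746 -0.0636  0.1715] jaw 101.95 down [ 0.0022 -0.0011 -1.    ] F [-2.69  0.52 11.22] M [0.049 0.467 0.046] w 0.0125 q [-0.315  0.49   1.339 -0.     1.31  -2.094]
```

carry_out(commands=[{"delta_pos": [0, 0, 0], "angular": [-1, 0, 0], "fingers": -1}, {"delta_pos": [0, 0, 0], "angular": [-2, 0, 0], "fingers": -1}, {"delta_pos": [0, 0, 0], "angular": [-3, 0, 0], "fingers": -1}, {"delta_pos": [0, 0, 0], "angular": [-4, 0, 0], "fingers": -1}, {"delta_pos": [0, 0, 0], "angular": [-5, 0, 0], "fingers": -1}, {"delta_pos": [0, 0, 0], "angular": [-6, 0, 0], "fingers": -1}, {"delta_pos": [0, 0, 0], "angular": [-7, 0, 0], "fingers": -1}])

```text
t: 11.0
eef_pos: [0.5746, -0.0637, 0.1715]
tcp_rot: [-2.321, 1.568, -0.42]
contact_force: [-1.8, -0.7, 10.5]
gripper_width: 0.0129
```

```bash
python3 -c "
from h import *
show()"
```

```text
t 11.0 pos [ 0.5746 -0.0637  0.1715] jaw 108.89 down [ 0.0023 -0.001  -1.    ] F [-1.83 -0.75 10.5 ] M [ 0.027  0.504 -0.102] w 0.0129 q [-0.315  0.49   1.339 -0.     1.31  -2.215]
```

carry_out(commands=[{"delta_pos": [0, 0, 0], "angular": [-0.5, 0, 0], "fingers": -1}, {"delta_pos": [0, 0, 0], "angular": [-1, 0, 0], "fingers": -1}, {"delta_pos": [0, 0, 0], "angular": [-1, 0, 0], "fingers": -1}])

```text
t: 11.3
eef_pos: [0.5746, -0.0637, 0.1715]
tcp_rot: [-2.322, 1.568, -0.405]
contact_force: [-2.2, 0.8, 11.6]
gripper_width: 0.0128
```

```bash
python3 -c "
from h import *
show()"
```

```text
t 11.3 pos [ 0.5746 -0.0637  0.1715] jaw 109.86 down [ 0.0024 -0.001  -1.    ] F [-2.17  0.81 11.62] M [-0.06   0.513 -0.252] w 0.0128 q [-0.315  0.49   1.339 -0.     1.31  -2.232]
```

carry_out(commands=[{"delta_pos": [0, 0, 0], "angular": [-0.5, 0, 0], "fingers": -1}, {"delta_pos": [0, 0, 0], "angular": [-1, 0, 0], "fingers": -1}, {"delta_pos": [0, 0, 0], "angular": [-1, 0, 0], "fingers": -1}])

```text
t: 11.6
eef_pos: [0.5747, -0.0637, 0.1715]
tcp_rot: [-2.299, 1.568, -0.365]
contact_force: [-3.5, -0.1, 11.3]
gripper_width: 0.0126
```

```bash
python3 -c "
from h import *
show()"
```

```text
t 11.6 pos [ 0.5747 -0.0637  0.1715] jaw 110.83 down [ 0.0025 -0.001  -1.    ] F [-3.51 -0.09 11.26] M [-0.005  0.479 -0.463] w 0.0126 q [-0.315  0.49   1.339 -0.     1.31  -2.249]
```

carry_out(commands=[{"delta_pos": [0, 0, 0], "angular": [2, 0, 0], "fingers": -1}, {"delta_pos": [0, 0, 0], "angular": [4, 0, 0], "fingers": -1}, {"delta_pos": [0, 0, 0], "angular": [6, 0, 0], "fingers": -1}, {"delta_pos": [0, 0, 0], "angular": [8, 0, 0], "fingers": -1}, {"delta_pos": [0, 0, 0], "angular": [10, 0, 0], "fingers": -1}, {"delta_pos": [0, 0, 0], "angular": [12, 0, 0], "fingers": -1}, {"delta_pos": [0, 0, 0], "angular": [14, 0, 0], "fingers": -1}, {"delta_pos": [0, 0, 0], "angular": [16, 0, 0], "fingers": -1}, {"delta_pos": [0, 0, 0], "angular": [18, 0, 0], "fingers": -1}, {"delta_pos": [0, 0, 0], "angular": [20, 0, 0], "fingers": -1}, {"delta_pos": [0, 0, 0], "angular": [22, 0, 0], "fingers": -1}, {"delta_pos": [0, 0, 0], "angular": [23, 0, 0], "fingers": -1}])

```text
t: 12.8
eef_pos: [0.5746, -0.0636, 0.1715]
tcp_rot: [-1.968, 1.568, -0.436]
contact_force: [-1.6, -0.3, 11.4]
gripper_width: 0.0129
```

```bash
python3 -c "
from h import *
show()"
```

```text
t 12.8 pos [ 0.5746 -0.0636  0.1715] jaw 87.8 down [ 0.0023 -0.0011 -1.    ] F [-1.55 -0.27 11.38] M [-0.005  0.485  0.11 ] w 0.0129 q [-0.315  0.49   1.339 -0.     1.31  -1.847]
```

carry_out(commands=[{"delta_pos": [0, 0, 0], "angular": [2, 0, 0], "fingers": -1}, {"delta_pos": [0, 0, 0], "angular": [4, 0, 0], "fingers": -1}, {"delta_pos": [0, 0, 0], "angular": [6, 0, 0], "fingers": -1}, {"delta_pos": [0, 0, 0], "angular": [8, 0, 0], "fingers": -1}, {"delta_pos": [0, 0, 0], "angular": [10, 0, 0], "fingers": -1}, {"delta_pos": [0, 0, 0], "angular": [12, 0, 0], "fingers": -1}, {"delta_pos": [0, 0, 0], "angular": [14, 0, 0], "fingers": -1}, {"delta_pos": [0, 0, 0], "angular": [16, 0, 0], "fingers": -1}, {"delta_pos": [0, 0, 0], "angular": [18, 0, 0], "fingers": -1}, {"delta_pos": [0, 0, 0], "angular": [20, 0, 0], "fingers": -1}, {"delta_pos": [0, 0, 0], "angular": [20, 0, 0], "fingers": -1}])

```text
t: 13.9
eef_pos: [0.5746, -0.0637, 0.1715]
tcp_rot: [-1.613, 1.568, -0.429]
contact_force: [-3.0, -0.7, 11.5]
gripper_width: 0.0128
```

```bash
python3 -c "
from h import *
show()"
```

```text
t 13.9 pos [ 0.5746 -0.0637  0.1715] jaw 67.81 down [ 0.0023 -0.0011 -1.    ] F [-3.03 -0.7  11.47] M [-0.084  0.496 -0.053] w 0.0128 q [-0.315  0.49   1.339 -0.     1.31  -1.498]
```

carry_out(commands=[{"delta_pos": [0, 0, 0], "angular": [2, 0, 0], "fingers": -1}, {"delta_pos": [0, 0, 0], "angular": [4, 0, 0], "fingers": -1}, {"delta_pos": [0, 0, 0], "angular": [6, 0, 0], "fingers": -1}, {"delta_pos": [0, 0, 0], "angular": [8, 0, 0], "fingers": -1}, {"delta_pos": [0, 0, 0], "angular": [10, 0, 0], "fingers": -1}, {"delta_pos": [0, 0, 0], "angular": [12, 0, 0], "fingers": -1}, {"delta_pos": [0, 0, 0], "angular": [14, 0, 0], "fingers": -1}, {"delta_pos": [0, 0, 0], "angular": [16, 0, 0], "fingers": -1}, {"delta_pos": [0, 0, 0], "angular": [18, 0, 0], "fingers": -1}, {"delta_pos": [0, 0, 0], "angular": [20, 0, 0], "fingers": -1}, {"delta_pos": [0, 0, 0], "angular": [20, 0, 0], "fingers": -1}])

```text
t: 15.0
eef_pos: [0.5746, -0.0637, 0.1715]
tcp_rot: [-1.269, 1.568, -0.435]
contact_force: [-2.8, -0.7, 11.3]
gripper_width: 0.0127
```

```bash
python3 -c "
from h import *
show()
a=eyes.read_camera('scene')[90:190,220:320,::-1]; cv2.imwrite('pics/z7.png',cv2.resize(a,None,fx=6,fy=6,interpolation=cv2.INTER_CUBIC))"
```

```text
t 15.0 pos [ 0.5746 -0.0637  0.1715] jaw 47.81 down [ 0.0023 -0.0011 -1.    ] F [-2.78 -0.67 11.35] M [ 0.055  0.458 -0.003] w 0.0127 q [-0.315  0.49   1.339 -0.     1.31  -1.149]
```

View pics/z7.png

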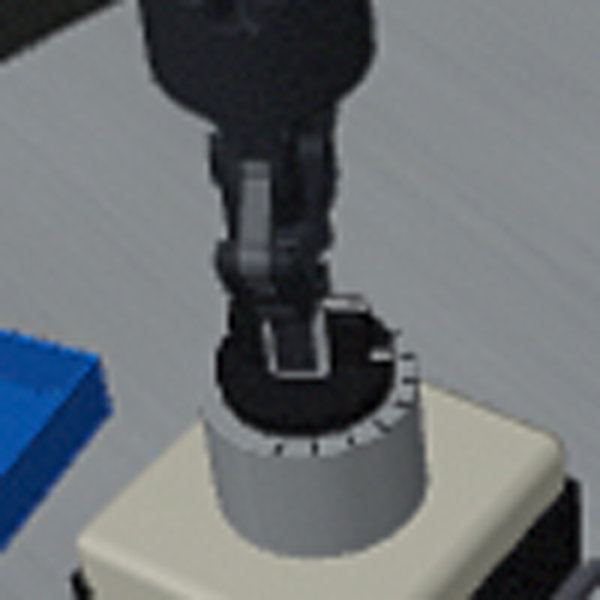

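carry_out(commands=[{"delta_pos": [0, 0, 0], "angular": [2, 0, 0], "fingers": -1}, {"delta_pos": [0, 0, 0], "angular": [4, 0, 0], "fingers": -1}, {"delta_pos": [0, 0, 0], "angular": [6, 0, 0], "fingers": -1}, {"delta_pos": [0, 0, 0], "angular": [8, 0, 0], "fingers": -1}, {"delta_pos": [0, 0, 0], "angular": [10, 0, 0], "fingers": -1}, {"delta_pos": [0, 0, 0], "angular": [12, 0, 0], "fingers": -1}, {"delta_pos": [0, 0, 0], "angular": [14, 0, 0], "fingers": -1}, {"delta_pos": [0, 0, 0], "angular": [16, 0, 0], "fingers": -1}, {"delta_pos": [0, 0, 0], "angular": [18, 0, 0], "fingers": -1}, {"delta_pos": [0, 0, 0], "angular": [20, 0, 0], "fingers": -1}, {"delta_pos": [0, 0, 0], "angular": [20, 0, 0], "fingers": -1}, {"delta_pos": [0, 0, 0], "angular": [20, 0, 0], "fingers": -1}])

```text
t: 16.25
eef_pos: [0.5746, -0.0636, 0.1715]
tcp_rot: [-0.884, 1.568, -0.398]
contact_force: [-1.9, -0.8, 10.8]
gripper_width: 0.0128
```

```bash
python3 -c "
from h import *
show()
eyes.read_camera('scene');show()"
```

```text
t 16.25 pos [ 0.5746 -0.0636  0.1715] jaw 27.86 down [ 0.0024 -0.001  -1.    ] F [-1.95 -0.83 10.8 ] M [ 0.008  0.474 -0.033] w 0.0128 q [-0.315  0.49   1.339 -0.     1.31  -0.801]
t 16.3 pos [ 0.5746 -0.0636  0.1715] jaw 27.86 down [ 0.0023 -0.001  -1.    ] F [-2.87  0.68 10.99] M [ 0.026  0.478 -0.01 ] w 0.0127 q [-0.315  0.49   1.339 -0.     1.31  -0.801]
```

carry_out(commands=[{"delta_pos": [-1, 0, 0], "angular": [0, 0, 0], "fingers": -1}, {"delta_pos": [-2, 0, 0], "angular": [0, 0, 0], "fingers": -1}, {"delta_pos": [-3, 0, 0], "angular": [0, 0, 0], "fingers": -1}, {"delta_pos": [-4, 0, 0], "angular": [0, 0, 0], "fingers": -1}, {"delta_pos": [-5, 0, 0], "angular": [0, 0, 0], "fingers": -1}, {"delta_pos": [-6, 0, 0], "angular": [0, 0, 0], "fingers": -1}, {"delta_pos": [-7, 0, 0], "angular": [0, 0, 0], "fingers": -1}, {"delta_pos": [-7, 0, 0], "angular": [0, 0, 0], "fingers": -1}])

```text
t: 17.1
eef_pos: [0.5746, -0.0636, 0.1779]
tcp_rot: [-0.9, 1.569, -0.413]
contact_force: [0.6, -1.0, 6.8]
gripper_width: 0.0129
```

```bash
python3 -c "
from h import *
show()"
```

```text
t 17.1 pos [ 0.5746 -0.0636  0.1779] jaw 27.86 down [ 1.8e-03 -8.0e-04 -1.0e+00] F [ 0.6  -0.96  6.82] M [-0.162  0.184  0.014] w 0.0129 q [-0.315  0.484  1.329 -0.     1.327 -0.801]
```

Dial has risen under the grip, torque about zero. Now open, then lift.

carry_out(commands=[{"delta_pos": [0, 0, 0], "angular": [0, 0, 0], "fingers": -0.6}, {"delta_pos": [0, 0, 0], "angular": [0, 0, 0], "fingers": -0.4}, {"delta_pos": [0, 0, 0], "angular": [0, 0, 0], "fingers": -0.2}, {"delta_pos": [0, 0, 0], "angular": [0, 0, 0], "fingers": 0}, {"delta_pos": [-1, 0, 0], "angular": [0, 0, 0], "fingers": 0}, {"delta_pos": [-3, 0, 0], "angular": [0, 0, 0], "fingers": 0}, {"delta_pos": [-10, 0, 0], "angular": [0, 0, 0], "fingers": 0}, {"delta_pos": [-30, 0, 0], "angular": [0, 0, 0], "fingers": 0}, {"delta_pos": [-60, 0, 0], "angular": [0, 0, 0], "fingers": 0}, {"delta_pos": [-90, 0, 0], "angular": [0, 0, 0], "fingers": 0}, {"delta_pos": [-100, 0, 0], "angular": [0, 0, 0], "fingers": 0}, {"delta_pos": [-100, 0, 0], "angular": [0, 0, 0], "fingers": 0}])

```text
t: 18.3
eef_pos: [0.5745, -0.0635, 0.2783]
tcp_rot: [-0.803, 1.568, -0.317]
contact_force: [0.4, -1.3, -0.2]
gripper_width: 0.0426
```

```bash
python3 -c "
from h import *
show()
for a in (.836,): print(cmd(*tgt([.35,.35,.28],np.radians(28))))
a=eyes.read_camera('scene')[:,:,::-1]; cv2.imwrite('pics/scene8.png',a);cv2.imwrite('pics/z8.png',cv2.resize(a[90:190,220:320],None,fx=6,fy=6,interpolation=cv2.INTER_CUBIC))"
```

```text
t 18.3 pos [ 0.5745 -0.0635  0.2783] jaw 27.86 down [ 2.7e-03 -9.0e-04 -1.0e+00] F [ 0.41 -1.28 -0.23] M [0.013 0.05  0.027] w 0.0426 q [-0.315  0.41   1.155 -0.     1.574 -0.801]
(array([ -2.7, 470.5,  -5.2]), array([-0.1,  0.1,  0.1]))
```

View pics/z8.png

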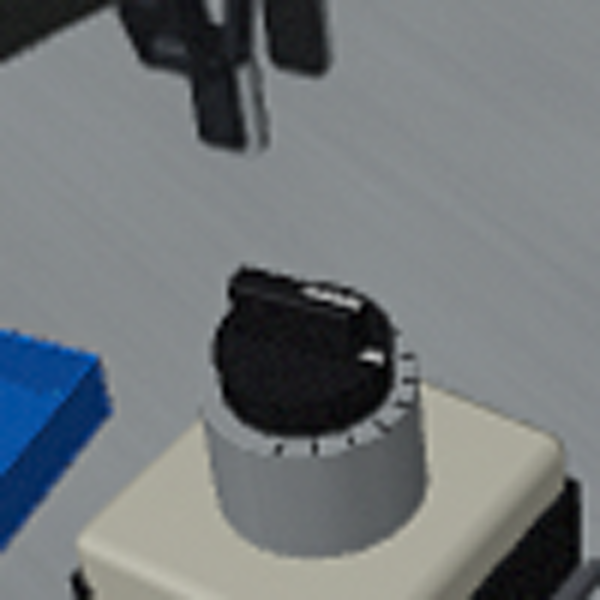

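carry_out(commands=[{"delta_pos": [0, 470, 0], "angular": [0, 0, 0], "fingers": 0}, {"delta_pos": [0, 470, 0], "angular": [0, 0, 0], "fingers": 0}, {"delta_pos": [0, 470, 0], "angular": [0, 0, 0], "fingers": 0}, {"delta_pos": [0, 470, 0], "angular": [0, 0, 0], "fingers": 0}, {"delta_pos": [0, 470, 0], "angular": [0, 0, 0], "fingers": 0}, {"delta_pos": [0, 470, 0], "angular": [0, 0, 0], "fingers": 0}, {"delta_pos": [0, 470, 0], "angular": [0, 0, 0], "fingers": 0}, {"delta_pos": [0, 470, 0], "angular": [0, 0, 0], "fingers": 0}, {"delta_pos": [0, 470, 0], "angular": [0, 0, 0], "fingers": 0}, {"delta_pos": [0, 470, 0], "angular": [0, 0, 0], "fingers": 0}, {"delta_pos": [0, 470, 0], "angular": [0, 0, 0], "fingers": 0}, {"delta_pos": [0, 470, 0], "angular": [0, 0, 0], "fingers": 0}])

```text
t: 19.55
eef_pos: [0.3543, 0.3518, 0.2758]
tcp_rot: [-2.948, 1.568, -2.461]
contact_force: [0.9, -0.1, -0.1]
gripper_width: 0.0427
```

```bash
python3 -c "
from h import *
show()
for n in('top','scene'): cv2.imwrite(f'pics/{n}9.png',eyes.read_camera(n)[:,:,::-1])
f=dict(top='pics/top9.png',scene='pics/scene9.png')
t,s=overlay((.5743,-.0634,.3125,.1608,1.396),f)
cv2.imwrite('pics/ov9.png',np.hstack([t[60:480,340:760],s[160:580,100:480]]))
d=[cv2.absdiff(cv2.imread(f'pics/{n}0.png'),cv2.imread(f'pics/{n}9.png')).max(2) for n in('top','scene')]
cv2.imwrite('pics/d9.png',cv2.resize(np.hstack([np.clip(x.astype(int)*4,0,255).astype(np.uint8) for x in d]),(800,250)))
t,s=overlay(None,f);cv2.imwrite('pics/raw9.png',np.hstack([t[60:480,340:760],s[160:580,100:480]]))"
```

```text
t 19.55 pos [0.3543 0.3518 0.2758] jaw 27.91 down [-0.002  -0.0016 -1.    ] F [ 0.86 -0.1  -0.15] M [ 0.023 -0.016 -0.023] w 0.0427 q [ 0.544  0.271  1.373 -0.     1.5    0.057]
```

View pics/ov9.png

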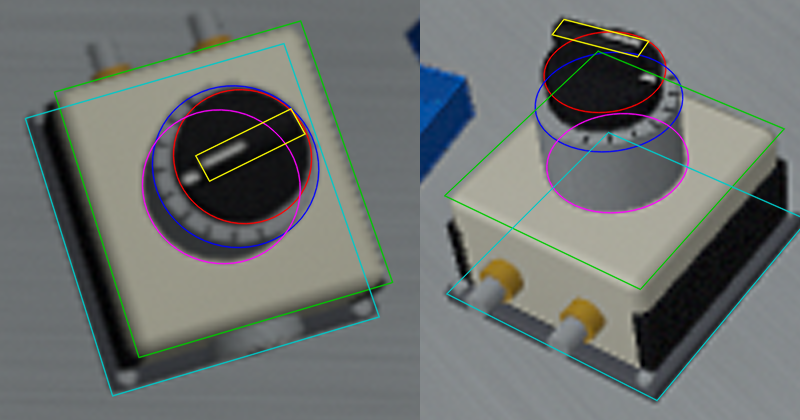

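View pics/raw9.png

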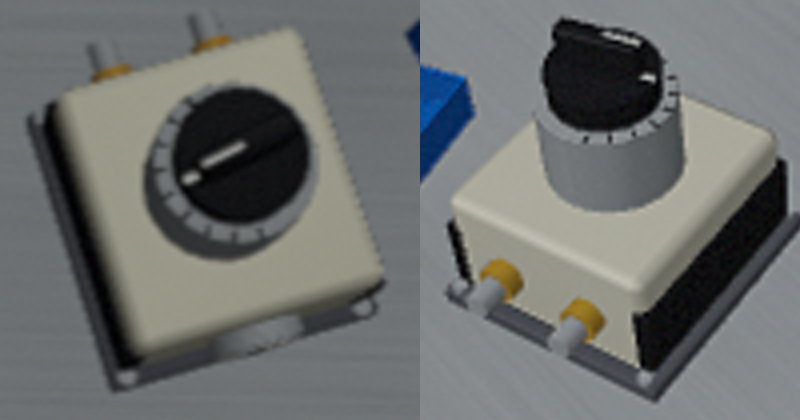

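View pics/d9.png

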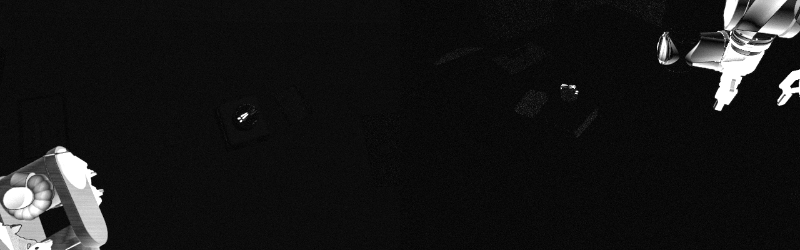

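```bash
python3 -c "
from plant import ctrl
print(ctrl.job_done())"
```

```text
the job is handed in; nothing more can be done
None
```

The dial is set to its fourth click, sprung back up and released, and the job was handed in at about 19.7 s of the 54 s allowed.

- **Start:** the pictures showed the dial at the third click (fitted angle 1.049 rad). I found the flange height by touch, gripped the bar and pushed down to about 11 N, which is roughly 8 mm.
- **Turning:** I turned it anticlockwise about 62°, until the torque climbed steadily at the stop (to about 0.46 N m). Then I turned it clockwise to the fourth click, where the turning torque was about zero. I let it rise in the grip, opened the fingers and moved the arm away.
- **Force:** the vertical force never read above 11.8 N, against the limit of about 20 N. Sideways force stayed under about 4 N.
- **Last checks:** in both pictures the white line lies along the direction worked out for 1.396 rad, and the dial stands as high as at the start. Compared with the first pictures, only the dial and the arm have moved; the wheel, tray and wrench have not.
- **Small disagreements:**
  - The stop came about 1° earlier in gripper angle than calculated.
  - The torque read 0.11 N m when passing the first click, where it should be about zero.
  - Touch suggests the flange is about 3–4 mm higher than the 0.161 m my picture fit gave. I set the push depth by force, so this did not affect the result.

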